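# Egg on the steaming stand, lid held over the pot

### The arm

A 7-joint arm with a two-finger parallel gripper is mounted at the origin on a cart in front of the work surface, level with it; the furniture and walls round the work are solid. World frame = base frame: x ahead of the robot, y to its left, z up, the work surface at z = 0. Lengths are in mm, angles in rad, forces in N, time in s.
With the tool pointing down it reaches from about 400 to 875 mm from the base axis. Payload 4.4 kg.
Tool frame: the origin (TCP) lies midway between the tips of the shut fingers; the grasp point (between the pads) lies 19 mm behind it; z points along the fingers, y is the line along which they close (so a half turn about z gives the same grasp; the last joint's range is limited). The gripper opens to 85 mm and grips with 20 to 120 N. Pads are 22 mm wide; open, the fingers measure 114 mm over their backs; the gripper's body (76 mm by 85 mm) begins 54 mm behind the grasp point. The pads swing forward as they close: fully open they stand 13 mm farther back than shut.
Start: joints at [1.15, 0.628, 0.038, 1.517, -0.027, 0.996, -0.02], TCP at [225.84, -609.52, 231.313] pointing down, gripper open.
Joint ranges: [-3.06, 3.06], [-0.37, 2.12], [-1.25, 1.32], [0.18, 2.47], [-1.1, 4.24], [0.23, 1.98], [-2.94, 2.94]. Speed limits (rad/s): [2.57, 2.57, 3.14, 3.14, 3.14, 3.14, 3.14].

### API

Orientations are given as [roll, pitch, yaw] about the fixed x, y, z axes, in that order (R = Rz(yaw) Ry(pitch) Rx(roll)).
In Python, from cell import telemetry, eyes, ctrl, finder gives the robot as it stands.
- The arm moves only by the tool move_arm, never from a script. Its argument "steps" is a list of rows, each a list of 7 numbers: the turn, a rotation vector about the world's x, y, z in degrees, then the shift along the world's x, y, z in m, then the finger opening in m, from 0 to 0.0854. A call has 1 to 5 rows; each row shifts and turns the commanded pose from where the row before left it; what a row does not reach is not made up. A row lasts 1/10 s, in which the tool goes at most 50 mm and 8.59 degrees, less where a joint would pass 70% of its speed; a pose out of reach is approached as far as the arm can. A call with a gripper value outside its range is refused whole. The fingers move at their own pace and stop on an object; the grip force is fixed at half the most. Time passes only in rows, so rows that do not move let the fingers close. It gives the time, the measured TCP pose, the force, the opening and the grip force at its end, in the units of the state.
- telemetry.read_state(): the state, without advancing time (a new reading comes with each control period).
- eyes.get_image(name): name is "scene" or "top" or "wrist"; returns (picture, depth): 420x560x3 uint8, blue, green, red; 420x560 float32, mm along the optical axis (not along the pixel's ray), 0 where there is no reading.
- eyes.calibration(name): a dict with "fx", "fy", "cx", "cy" (pixels), "position" and "attitude" of the camera in the world. Camera axes: x right, y down, z forward; pixel columns grow to the right and rows downward; lengths in mm; the calibration is good to about 2 mm. A picture is of the moment at which its call begins: read the wrist's pose just before it. calibration takes no time and is no camera call; for the wrist camera it gives the pose at the moment of the call.
- ctrl.finish_job(): hands the job in; it is judged then, once.
Trained networks look in the newest picture that a camera, given by its name, has taken for a name from the list of things; names that differ only in an ending like _2 or _b are one class to them, and where a whole thing is asked for, a point or a joint stands for the part that bears it (a point fixed in the world has none). Each returns a list of dicts, best first, with "confidence" (0 to 1); they miss things now and then, are a little off and sometimes report something else, mostly with a low value. They report only what shows in the picture. A call takes as long as a camera call. They do not tell look-alikes from the thing itself.
- finder.boxes_of(camera, name): "location" ([x, y, z] in mm, in the coordinates of the camera as it stood for that picture, good to about 4 mm: the middle of the surface that is visible of it).
- finder.cut_out(camera, name): "mask" (420x560 bool, what is visible of it).
- finder.pinpoint(camera, name): "location" ([x, y, z] in mm, in the coordinates of the camera as it stood for that picture, good to about 4 mm: a listed point, or the origin of a listed thing).
The state is a dict: "clock": time; "qpos": joint angles; "qd": joint speeds; "tau": joint torques, N m; "eef_pos": TCP position; "tool_rot": TCP orientation; "force": force on the tool from outside, world axes, zero at the start; "torque": the same for the moment, N m; "width": finger opening in mm; "gripper_force": force on a finger pad.
Only numpy, scipy, OpenCV 4.12 (cv2) and the standard library are available. Lean on these libraries where they do the work, as an engineer would, in place of code of your own. Each camera call takes 0.05 s, during which the arm holds its last target. There are 200 camera calls.

### The job

Take the egg off its low white dish and lay it on the little dish of the steel egg stand that stands inside the open pot on the worktop, and let go of it. Then take the glass lid that lies on the worktop by its knob, carry it over the row of spice jars without knocking or shoving them or the bottle behind them, and stop with it level and centred over that pot, about 2 cm above the rim and not touching it, so that I can still pour in water. Finish there while still holding the lid: do not put it down.

Things in the scene. Friction and masses are not known exactly. Their poses are not given: they have to be found in the camera images.
- egg: the hen's egg, 58 x 45 x 45 mm, lying on its side on the egg dish; its long axis is its own x, which lies level. Underneath it is flat enough (32 x 22 mm) to rest on a level surface without rolling. Origin at its underside, 22.5 mm below its middle. (A second egg lies far back by the wall and has no part in this)
- egg_center (a point): the middle of the egg
- egg_dish: low white ceramic egg dish, 53 mm wide, 19 mm high, with a flat top floor 16 mm up inside a 3 mm lip; stands on the worktop nearest the robot; the egg starts lying on it, its middle 38 mm above the worktop. Origin at the centre of its underside, z up
- pot: beige two-ear pot, open, on the worktop, left or right of the row of jars: 190 mm outer, about 180 mm inner width, rim 118 mm and inside floor 4 mm above its underside. Its two black ears, 99 to 114 mm up, reach 147 mm from its axis, centred towards its own (x, y) = (50, 125) and (-50, -125) mm. Origin at the centre of its underside, z up
- pot_rim (a point): the centre of the pot's mouth, at the height of the rim (118 mm above its underside). A second such pot, with its lid on, stands on the hob at the far left and has no part in this
- egg_stand: loose steel egg stand (0.3 kg) on the floor of the pot, up to 1 cm off the pot's axis: dark flat foot 110 mm wide, post 12 mm thick, and on top a small level dish 51 mm wide over all, its flat floor 45 mm wide inside a 2 mm lip. The dish's floor is 62 mm above the foot's underside, 52 mm below the rim of the pot. Origin at the centre of the underside of its foot, z up
- stand_dish (a point): the centre of the floor of the stand's dish; an egg lying in it has its middle 22 to 24 mm above this point
- pot_lid: round glass lid with a steel band and a knob, lying right way up on the worktop on the other side of the row of jars from the pot: 194 mm wide, 57 mm high over all; the dome reaches 26 mm up, the knob is 33 mm wide from 38 to 57 mm up with a narrower neck (26 mm) below it. 0.3 to 0.5 kg. Origin at the centre of its underside (the plane of its rim), z up
- jar_a: spice jar, 41 mm wide, 105 mm high, one of three standing in a row that runs away from the robot between pot and lid; origin at the centre of its underside, z up
- jar_b: spice jar, 44 mm wide, 96 mm high, in the same row; origin at the centre of its underside, z up
- jar_c: spice jar, 46 mm wide, 105 mm high, in the same row; origin at the centre of its underside, z up
- bottle: white sauce bottle, 46 x 79 mm, 190 mm high, behind the row of jars; origin at the centre of its underside, z up; two garlic bulbs, 55 mm, also stand at the back
Things that resemble listed ones, but are neither listed nor needed, are in the scene too. What is shaped like the egg but red is not meant.

How it is judged:
By the outcome, as a careful person would: the job done as asked, in the order asked, and still so for the second after the job is handed in, while the arm keeps its last pose, push and grip.
It also fails if it takes over 64 s, if anything falls off the work surface, if the arm or the gripper's body presses on something with over 40 N, if the wrist force passes 120 N, or if a joint passes its speed limit or range.

## Working session

There is one attempt and no reset: what is moved stays moved. The work goes in short steps, Python scripts to look and compute and a tool call to move; the robot and the scene stay as the last step left them, time stands still between calls to the robot, and variables do not carry over. Pictures are saved under pics/ and viewed, at most 10 in all, crops included, and the job is handed in when it is done.

Besides the shell and the picture viewer there is one more tool, called after "Call:" as name([rows], argument=value, ...), one row to a line, values as JSON. move_arm: Moves the arm, as the interface text tells. Its arguments: {"type":"object","properties":{"steps":{"type":"array"}},"required":["steps"]}

```bash
ls; mkdir -p pics; cat > h.py <<'E'
import numpy as np, cv2
from scipy.spatial.transform import Rotation as R
from cell import telemetry, eyes, ctrl, finder
def cal(n):
    c=eyes.calibration(n); return c
def rot(c):
    a=np.array(c["attitude"],float)
    return a if a.shape==(3,3) else R.from_euler('xyz',a).as_matrix()
def toW(c,p): return rot(c)@np.array(p)+np.array(c["position"])
def cloud(c,d):
    v,u=np.mgrid[0:d.shape[0],0:d.shape[1]]
    P=np.stack([(u-c["cx"])/c["fx"]*d,(v-c["cy"])/c["fy"]*d,d],-1)
    W=P@rot(c).T+np.array(c["position"]); W[d<=0]=np.nan
    return W
E
python3 - <<'E'
from h import *
s=telemetry.read_state(); print({k:np.round(v,3).tolist() for k,v in s.items()})
ims=[]
for n in ["scene","top"]:
    c=cal(n); print(n,c)
    im,d=eyes.get_image(n); cv2.imwrite(f"pics/{n}0.png",im); np.save(f"{n}0.npy",d)
    for nm in ["egg_center","egg_dish","pot","pot_rim","stand_dish","pot_lid","jar_a","bottle"]:
        for r in finder.pinpoint(n,nm)[:4]:
            print(n,nm,round(r["confidence"],2),toW(c,r["location"]).round(0))
E
```

```text
pics
{'clock': 0.0, 'qpos': [1.15, 0.629, 0.038, 1.518, -0.027, 0.996, -0.02], 'qd': [-0.001, -0.0, 0.002, -0.0, 0.001, -0.0, -0.002], 'tau': [-0.0, -56.341, 1.226, -19.345, 0.011, 0.01, 0.0], 'eef_pos': [225.624, -608.9, 230.39], 'tool_rot': [-3.14, 0.0, 0.355], 'force': [0.142, 0.379, -1.455], 'torque': [-0.017, 0.045, -0.015], 'gripper_force': 0.0, 'width': 85.415}
scene {'fx': 452.74825474689675, 'fy': 452.74825474689675, 'cx': 281.1272847550843, 'cy': 206.02137585086226, 'position': array([-188.91546494,  499.86265487,  520.86192503]), 'attitude': array([-1.96606106,  0.02741785, -2.10400934])}
scene egg_center 0.71 [472.  64.  22.]
scene egg_center 0.61 [502. -41.  43.]
scene egg_dish 0.47 [495. -41.   0.]
scene egg_dish 0.4 [605.  16.   0.]
scene pot 0.69 [589. 250.  -1.]
scene pot_rim 0.79 [584. 252. 119.]
scene pot_rim 0.59 [604.  18.   1.]
scene stand_dish 0.57 [600. 253.  65.]
scene pot_lid 0.62 [ 605. -250.   -0.]
scene jar_a 0.9 [669.   9.   0.]
scene jar_a 0.8 [726.   2.   3.]
scene jar_a 0.73 [601.  16.  -0.]
scene bottle 0.83 [799.  -5.  -4.]
top {'fx': 536.2476569430396, 'fy': 536.2476569430396, 'cx': 283.8897032875795, 'cy': 210.982394158663, 'position': array([ 494.41703204,   14.38612073, 1277.28715458]), 'attitude': array([-3.01117155, -0.02983951, -1.59035003])}
top egg_center 0.62 [500. -43.  38.]
top egg_center 0.55 [477.  64.  25.]
top egg_center 0.23 [500. -42.  14.]
top egg_dish 0.44 [499. -44.  -3.]
top pot_rim 0.62 [588. 248. 121.]
top stand_dish 0.84 [595. 249.  63.]
top pot_lid 0.67 [ 604. -251.   -4.]
top pot_lid 0.64 [500. -42.  -4.]
top jar_a 0.67 [662.  10.  -2.]
top jar_a 0.55 [728.  -1.   2.]
top jar_a 0.19 [499. -41.  -3.]
top bottle 0.69 [ 603. -250.   -5.]
top bottle 0.58 [663.  13.  -5.]
top bottle 0.5 [796.  -6.  -1.]
```

View pics/scene0.png

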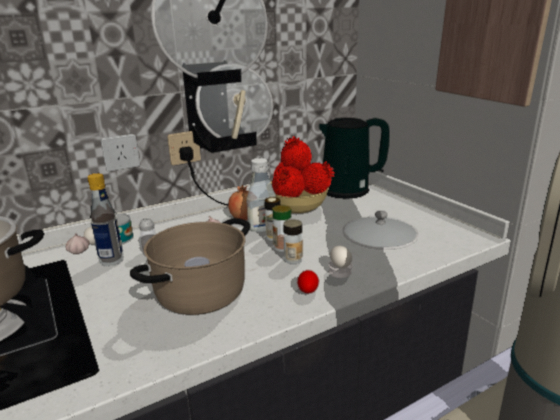

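View pics/top0.png

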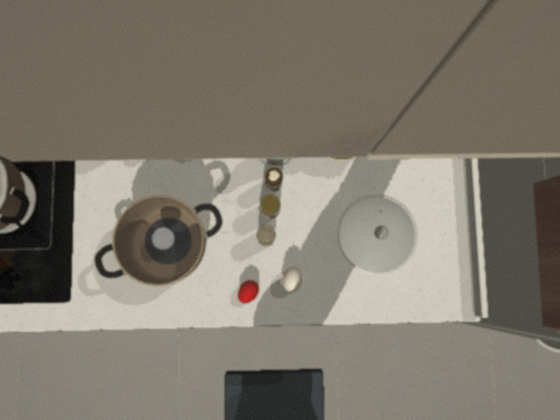

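```bash
python3 - <<'E'
from h import *
c=cal("top");W=cloud(c,np.load("top0.npy"))
def near(x,y,r,z0,z1):
    return W[(np.hypot(W[...,0]-x,W[...,1]-y)<r)&(W[...,2]>z0)&(W[...,2]<z1)]
def rep(n,p): print(n,len(p),"mean",p.mean(0).round(1),"min",p.min(0).round(0),"max",p.max(0).round(0)," mid",((p.min(0)+p.max(0))/2)[:2].round(1))
rep("egg",near(500,-42,45,28,80))
e=near(500,-42,45,28,80)[:,:2]; w,v=np.linalg.eigh(np.cov(e.T)); print("axis",np.degrees(np.arctan2(v[1,1],v[0,1])),np.sqrt(w)*4); print(cv2.minAreaRect(e.astype(np.float32)))
rep("dishtop",near(595,249,35,55,80)); rep("potrim",near(588,248,100,110,130)); print("circ",cv2.minEnclosingCircle(near(588,248,100,112,130)[:,:2].astype(np.float32)))
rep("knob",near(604,-250,40,45,70)); rep("lid",near(604,-250,110,5,80))
rep("table",near(480,-150,20,-20,20))
for x,y in[(602,16),(667,10),(727,0)]: rep("jar",near(x,y,28,85,120))
rep("bottle",near(797,-6,45,150,230))
print("tallest in work", np.nanmax(np.where((W[...,0]>350)&(W[...,0]<700),W[...,2],np.nan)))
E
```

```text
egg 391 mean [499.3 -40.   52.9] min [471. -62.  35.] max [528. -18.  67.]  mid [499.8 -39.9]
axis 169.6179821962113 [44.65942233 57.5526551 ]
((499.805419921875, -40.031463623046875), (43.62958526611328, 56.94204330444336), 88.79645538330078)
dishtop 396 mean [596.  249.9  65.6] min [571. 226.  59.] max [621. 275.  72.]  mid [595.7 250.7]
potrim 703 mean [588.6 255.3 116.2] min [491. 152. 110.] max [688. 348. 123.]  mid [589.4 249.9]
circ ((588.9940185546875, 250.16705322265625), 98.73692321777344)
knob 152 mean [ 602.7 -246.9   54.9] min [ 588. -263.   46.] max [ 619. -231.   62.]  mid [ 603.3 -247.2]
lid 4339 mean [ 601.2 -246.2   17.1] min [ 502. -357.    5.] max [ 713. -150.   62.]  mid [ 607.4 -253.5]
table 225 mean [ 4.801e+02 -1.499e+02 -4.000e-01] min [ 461. -169.   -7.] max [ 499. -130.    7.]  mid [ 480.3 -149.7]
jar 299 mean [599.7  18.3  95.2] min [579.  -3.  87.] max [621.  39. 102.]  mid [599.6  17.7]
jar 341 mean [665.6   7.5 104. ] min [644. -13.  85.] max [689.  29. 111.]  mid [666.5   7.8]
jar 273 mean [726.6  -1.6 103.5] min [708. -21.  86.] max [748.  17. 110.]  mid [727.7  -2.2]<stdin>:5: RuntimeWarning: Mean of empty slice.
  ret = um.true_divide(
Traceback (most recent call last):
ValueError: zero-size array to reduction operation minimum which has no identity
```

The scene view shows the white egg on its dish at (340,257), the red decoy at (308,282), the pot at (197,265), the jar row around (280,225) and the lid at (380,230). In the top view these are the egg at (291,279), the stand dish at (163,238) and the knob at (381,232). The two views agree on positions, so I'm moving above the egg.

Call:
move_arm([
  [0,0,-2,0.018,0.038,0,0.0854],
  [0,0,-2,0.018,0.038,0,0.0854],
  [0,0,-2,0.018,0.038,0,0.0854],
  [0,0,-2,0.018,0.038,0,0.0854],
  [0,0,-2,0.018,0.038,0,0.0854],
])

```text
clock: 1.4
eef_pos: [316.5, -418.1, 231.5]
tool_rot: [3.141, -0.001, 0.179]
force: [0.4, 0.6, 1.3]
width: 85.0
gripper_force: 0.0
```

Call:
move_arm([
  [0,0,-2,0.018,0.038,0,0.0854],
  [0,0,-2,0.018,0.038,0,0.0854],
  [0,0,-2,0.018,0.038,0,0.0854],
  [0,0,-2,0.018,0.038,0,0.0854],
  [0,0,-2,0.018,0.038,0,0.0854],
])

```text
clock: 1.9
eef_pos: [406.5, -228.0, 231.6]
tool_rot: [3.141, -0.001, 0.004]
force: [1.5, -0.7, -0.1]
width: 85.3
gripper_force: 0.0
```

Call:
move_arm([
  [0,0,-2,0.018,0.038,0,0.0854],
  [0,0,-2,0.018,0.038,0,0.0854],
  [0,0,-2,0.018,0.038,0,0.0854],
  [0,0,-2,0.018,0.038,0,0.0854],
  [0,0,-2,0.018,0.038,0,0.0854],
])

```text
clock: 2.4
eef_pos: [496.5, -37.9, 231.6]
tool_rot: [-3.142, -0.001, -0.17]
force: [0.3, -0.3, -0.4]
width: 85.2
gripper_force: 0.0
```

```bash
python3 - <<'E'
from h import *
s=telemetry.read_state();c=cal("wrist"); im,d=eyes.get_image("wrist"); print(s["eef_pos"],s["qpos"],c["position"],rot(c)[:,2]); cv2.imwrite("pics/w1.png",im)
W=cloud(c,d)
m=(np.hypot(W[...,0]-500,W[...,1]+40)<45)&(W[...,2]>28)&(W[...,2]<80)
p=W[m]; print(len(p),p.max(0),p.min(0),((p.max(0)+p.min(0))/2)); 
r=cv2.minAreaRect(p[:,:2].astype(np.float32));print(r)
w,v=np.linalg.eigh(np.cov(p[:,:2].T));print(np.degrees(np.arctan2(v[1,1],v[0,1])))
for r in finder.pinpoint("wrist","egg_center")[:3]: print(r["confidence"],toW(c,r["location"]).round(1))
d=np.load("top0.npy");Wt=cloud(cal("top"),d)
print("cabinet",Wt[100,[100,300,500]])
E
```

```text
[496.53893259 -37.85252697 231.60433962] [-0.06667082  0.41388633  0.12037819  1.93568247 -0.06761496  0.79506496
 -1.64995149] [578.54708168 -51.18092358 373.30591274] [-0.31398071  0.05526028 -0.94781982]
2345 [528.03950791 -16.77160647  60.78685569] [471.15535892 -61.43908081  36.80338529] [499.59743342 -39.10534364  48.79512049]
((500.1960144042969, -39.91501235961914), (44.884361267089844, 55.625450134277344), 74.06463623046875)
170.59317266685306
0.8 [500.1 -39.1  34.8]
0.69 [476.6  63.   23.9]
cabinet [[ 630.50041015  136.93122654  888.81081539]
 [ 630.46246895  -12.22978605  884.97644071]
 [ 630.30352657 -167.7968827   881.32100113]]
```

View pics/w1.png

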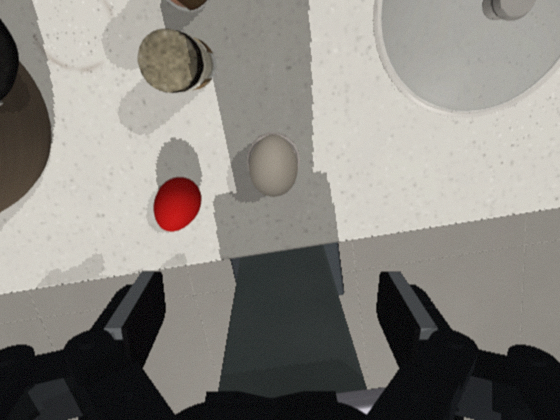

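The wrist view shows the egg at (273,165), its long axis in line with the tool, and the red egg at (178,203). The lid knob is at (512,5). The egg's middle is at about (500,-40,38), which fits the sizes given, so I'm going down.

Call:
move_arm([
  [0,0,0,0.0035,-0.002,-0.036,0.0854],
  [0,0,0,0,0,-0.036,0.0854],
  [0,0,0,0,0,-0.036,0.0854],
  [0,0,0,0,0,-0.036,0.0854],
  [0,0,0,0,0,-0.036,0.0854],
])

```text
clock: 3.0
eef_pos: [499.6, -42.0, 50.3]
tool_rot: [3.142, -0.001, -0.169]
force: [0.3, 0.3, -0.1]
width: 85.3
gripper_force: 0.0
```

Call:
move_arm([
  [0,0,0,0,0,-0.011,0.0854],
  [0,0,0,0,0,-0.011,0.0854],
  [0,0,0,0,0,-0.011,0.0854],
  [0,0,0,0,0,0,0.0854],
])

```text
clock: 3.4
eef_pos: [499.5, -41.6, 18.1]
tool_rot: [-3.142, 0.0, -0.169]
force: [0.1, -0.6, -0.2]
width: 85.1
gripper_force: 0.0
```

Call:
move_arm([
  [0,0,0,0,0,0,0.055],
  [0,0,0,0,0,0,0.05],
  [0,0,0,0,0,0,0.045],
  [0,0,0,0,0,0,0.035],
  [0,0,0,0,0,0,0.03],
])

```text
clock: 3.9
eef_pos: [499.9, -41.5, 19.6]
tool_rot: [-3.141, -0.002, -0.169]
force: [-1.2, 0.7, 8.9]
width: 42.1
gripper_force: 59.3
```

Call:
move_arm([
  [0,0,0,0,0,0,0.03],
  [0,0,0,0,0,0,0.03],
  [0,0,0,0,0,0,0.03],
])

```text
clock: 4.2
eef_pos: [500.0, -41.5, 19.6]
tool_rot: [-3.141, -0.002, -0.169]
force: [-1.3, 0.2, 8.4]
width: 41.5
gripper_force: 59.3
```

Call:
move_arm([
  [0,0,0,0,0,0.005,0.03],
  [0,0,0,0,0,0.01,0.03],
  [0,0,0,0,0,0.02,0.03],
  [0,0,0,0,0,0.03,0.03],
  [0,0,0,0,0,0.035,0.03],
])

```text
clock: 4.7
eef_pos: [498.5, -41.5, 119.3]
tool_rot: [3.141, 0.002, -0.169]
force: [0.0, 0.4, -0.2]
width: 41.6
gripper_force: 60.7
```

Call:
move_arm([
  [0,0,0,0,0,0.035,0.03],
  [0,0,0,0,0,0.035,0.03],
  [0,0,0,0,0,0.03,0.03],
  [0,0,0,0,0,0,0.03],
])

```text
clock: 5.1
eef_pos: [501.9, -41.8, 222.8]
tool_rot: [-3.14, -0.009, -0.169]
force: [0.6, -0.3, -1.3]
width: 41.9
gripper_force: 60.7
```

```bash
python3 - <<'E'
from h import *
ims=[]
s=telemetry.read_state();print(s["force"].round(1),s["width"])
for n in ["scene","wrist"]:
    im,d=eyes.get_image(n);c=cal(n); np.save(n+"2.npy",d); ims.append(im)
    for r in finder.pinpoint(n,"egg_center")[:3]: print(n,r["confidence"],toW(c,r["location"]).round(1))
a=cv2.resize(ims[0][100:330,240:440],None,fx=2,fy=2); b=ims[1][:, 60:460]
b=b[0:420]; h=max(a.shape[0],b.shape[0]); o=np.zeros((h,800,3),np.uint8); o[:a.shape[0],:400]=a;o[:b.shape[0],400:]=b
cv2.imwrite("pics/lift.png",o)
E
```

```text
[ 0.6 -0.3 -1.3] 41.85292721484772
scene 0.94 [502.6 -44.  246.7]
scene 0.61 [472.2  64.2  20.8]
wrist 0.94 [471.6  59.8  23.2]
wrist 0.92 [495.4 -39.1 231.8]
wrist 0.74 [602.5  20.5  -1.5]
```

View pics/lift.png

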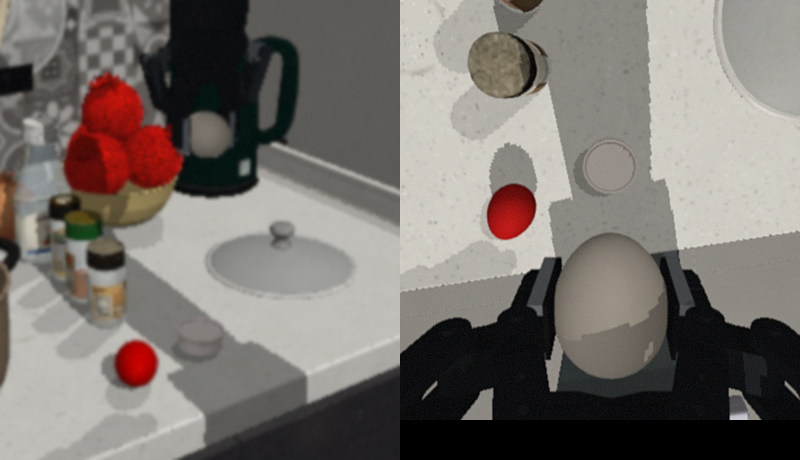

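The egg is gripped squarely: in the composite it sits between the pads at (610,305), with the empty dish below at (608,165). Next I carry it over the pot.

Call:
move_arm([
  [0,0,0,0.0095,0.029,0,0.03],
  [0,0,0,0.0095,0.029,0,0.03],
  [0,0,0,0.0095,0.029,0,0.03],
  [0,0,0,0.0095,0.029,0,0.03],
  [0,0,0,0.0095,0.029,0,0.03],
])

```text
clock: 5.8
eef_pos: [546.1, 104.4, 216.6]
tool_rot: [3.14, 0.003, -0.169]
force: [0.4, -0.7, -0.7]
width: 41.3
gripper_force: 60.7
```

Call:
move_arm([
  [0,0,0,0.0095,0.029,0,0.03],
  [0,0,0,0.0095,0.029,0,0.03],
  [0,0,0,0.0095,0.029,0,0.03],
  [0,0,0,0.0095,0.029,0,0.03],
  [0,0,0,0.0095,0.03,0,0.03],
])

```text
clock: 6.3
eef_pos: [593.6, 250.0, 216.2]
tool_rot: [3.139, 0.003, -0.169]
force: [-0.6, 0.5, 0.3]
width: 41.6
gripper_force: 60.7
```

Call:
move_arm([
  [0,0,0,0,0,0,0.03],
  [0,0,0,0,0,0,0.03],
])

```text
clock: 6.5
eef_pos: [593.2, 249.7, 216.1]
tool_rot: [3.139, 0.003, -0.167]
force: [-0.8, -0.5, -1.3]
width: 41.6
gripper_force: 60.8
```

```bash
python3 - <<'E'
from h import *
s=telemetry.read_state();c=cal("wrist");print(s["eef_pos"].round(1),s["tool_rot"].round(3),s["qpos"].round(2),s["force"].round(1))
im,d=eyes.get_image("wrist"); cv2.imwrite("pics/w3.png",im); W=cloud(c,d)
def near(x,y,r,z0,z1): return W[(np.hypot(W[...,0]-x,W[...,1]-y)<r)&(W[...,2]>z0)&(W[...,2]<z1)]
e=near(*s["eef_pos"][:2],20,200,300); print("egg held top",e.max(0),np.percentile(e[:,2],95),"n",len(e), "mid",(e.max(0)+e.min(0))/2)
p=near(596,250,40,50,80)
print("dish",len(p),p.min(0),p.max(0),(p.min(0)+p.max(0))/2,np.median(p[:,2]),cv2.minEnclosingCircle(p[:,:2].astype(np.float32)))
q=near(589,250,115,108,128);print("rim",len(q),q.min(0),q.max(0))
for n in["stand_dish","pot_rim","egg_center"]:
    for r in finder.pinpoint("wrist",n)[:2]: print(n,r["confidence"],toW(c,r["location"]).round(1))
E
```

```text
[593.2 249.7 216.1] [ 3.139e+00  3.000e-03 -1.670e-01] [-0.51  0.64  0.12  1.55 -0.09  0.96 -2.11] [-0.8 -0.5 -1.3]
egg held top [613.18401084 269.69054716 297.6244254 ] 295.2341207000333 n 12216 mid [593.21796274 249.71839599 268.47536268]
dish 2903 [569.89732351 226.00619767  62.67110066] [620.32039482 276.09173121  68.821728  ] [595.10885917 251.04896444  65.74641433] 65.07983266809288 ((594.9562377929688, 250.67884826660156), 25.45327377319336)
rim 6829 [510.96473784 136.36186179 108.00066603] [686.9328903  363.59453115 119.20179278]
stand_dish 0.81 [591.4 250.8  66.5]
pot_rim 0.74 [589.6 250.1 117.3]
egg_center 0.95 [477.2  63.6  22.2]
egg_center 0.66 [596.5 249.5  68.5]
```

View pics/w3.png

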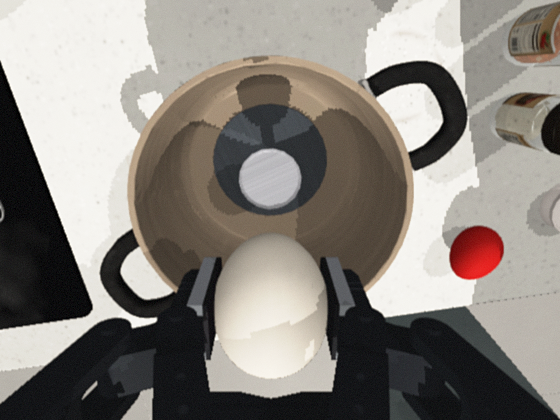

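The wrist view shows the stand's dish at (270,178) inside the pot and the held egg at (272,305), lined up with it. I'll check the egg's pose in the grip before lowering.

```bash
python3 - <<'E'
from h import *
s=telemetry.read_state();c=cal("wrist"); im,d=eyes.get_image("wrist"); W=cloud(c,d)
m=np.zeros(d.shape,bool); cv2.ellipse(k:=np.zeros(d.shape,np.uint8),(272,290),(45,50),0,0,360,1,-1); m=(k>0)&(d>0)&(W[...,2]<270)
p=W[m]; 
# fit spheroid 29/22.5/22.5 axis along yaw -9.6deg
from scipy.optimize import least_squares
a=np.radians(-9.7);u=np.array([np.cos(a),np.sin(a),0])
def f(x):
    q=p-x; l=q@u; r2=(q**2).sum(1)-l**2; return np.sqrt(l**2/29**2+r2/22.5**2)*22.5-22.5
r=least_squares(f,[593,250,234],loss="soft_l1"); print(r.x.round(1),np.abs(f(r.x)).mean(),s["eef_pos"].round(1),len(p))
print("top z pct",np.percentile(p[:,2],[50,95,99]))
E
```

```text
[593.2 249.  235. ] 0.42823675695063074 [594.2 247.8 217.9] 7178
top z pct [251.44495634 257.1111086  257.90152145]
```

Call:
move_arm([
  [0,0,0,0.002,0.001,-0.025,0.03],
  [0,0,0,0,0,-0.035,0.03],
  [0,0,0,0,0,-0.035,0.03],
  [0,0,0,0,0,-0.025,0.03],
  [0,0,0,0,0,-0.01,0.03],
])

```text
clock: 7.25
eef_pos: [594.7, 249.0, 85.8]
tool_rot: [3.139, 0.004, -0.17]
force: [-0.6, -0.2, -0.2]
width: 41.4
gripper_force: 60.8
```

Call:
move_arm([
  [0,0,0,0,0,-0.006,0.03],
  [0,0,0,0,0,-0.003,0.03],
  [0,0,0,0,0,0,0.03],
  [0,0,0,0,0,0,0.03],
])

```text
clock: 7.65
eef_pos: [597.1, 250.8, 80.6]
tool_rot: [-3.14, -0.002, -0.169]
force: [0.1, -0.2, -1.1]
width: 41.4
gripper_force: 60.8
```

```bash
python3 - <<'E'
from h import *
s=telemetry.read_state();c=cal("wrist"); print(s["eef_pos"].round(1),s["force"].round(1))
im,d=eyes.get_image("wrist"); cv2.imwrite("pics/w4.png",im); W=cloud(c,d)
k=np.zeros(d.shape,np.uint8);cv2.ellipse(k,(272,290),(45,50),0,0,360,1,-1); m=(k>0)&(d>0)&(W[...,2]<130)
p=W[m]
from scipy.optimize import least_squares
a=np.radians(-9.7);u=np.array([np.cos(a),np.sin(a),0])
def f(x):
    q=p-x; l=q@u; r2=(q**2).sum(1)-l**2; return np.sqrt(l**2/29**2+r2/22.5**2)*22.5-22.5
r=least_squares(f,[593,250,90],loss="soft_l1"); print("egg",r.x.round(1))
q=W[(np.hypot(W[...,0]-596,W[...,1]-250)<32)&(W[...,2]>55)&(W[...,2]<72)]; print("dish",len(q),q.min(0),q.max(0))
E
```

```text
[597.1 250.8  80.6] [ 0.1 -0.2 -1.1]
egg [627.5 245.1 129.4]
dish 2162 [588.64951381 225.83624861  60.92048809] [620.48262608 275.13770754  68.12422902]
```

View pics/w4.png

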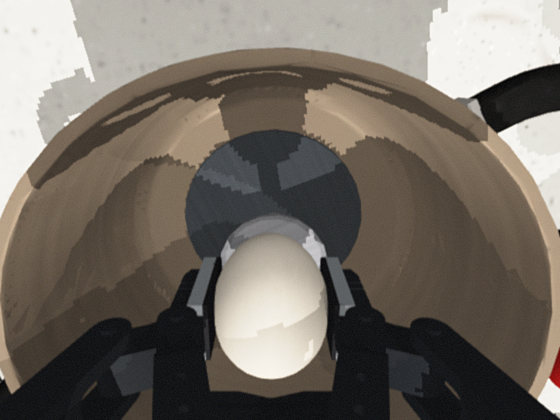

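Call:
move_arm([
  [0,0,0,0,0,-0.003,0.03],
  [0,0,0,0,0,-0.002,0.03],
  [0,0,0,0,0,-0.002,0.03],
  [0,0,0,0,0,0,0.03],
  [0,0,0,0,0,0,0.03],
])

```text
clock: 8.2
eef_pos: [596.3, 250.4, 72.2]
tool_rot: [3.141, 0.0, -0.169]
force: [-0.4, -0.2, -0.8]
width: 41.8
gripper_force: 60.8
```

Call:
move_arm([
  [0,0,0,0,0,-0.001,0.03],
  [0,0,0,0,0,0,0.03],
  [0,0,0,0,0,0,0.03],
])

```text
clock: 8.5
eef_pos: [596.3, 250.5, 71.3]
tool_rot: [3.142, -0.0, -0.169]
force: [-0.8, 0.5, -0.4]
width: 41.7
gripper_force: 60.8
```

Call:
move_arm([
  [0,0,0,0,0,-0.001,0.03],
  [0,0,0,0,0,0,0.03],
  [0,0,0,0,0,0,0.03],
])

```text
clock: 8.8
eef_pos: [596.3, 250.5, 70.2]
tool_rot: [3.141, 0.0, -0.169]
force: [0.2, -0.1, -0.7]
width: 41.2
gripper_force: 60.8
```

Call:
move_arm([
  [0,0,0,0,0,-0.001,0.03],
  [0,0,0,0,0,0,0.03],
  [0,0,0,0,0,0,0.03],
])

```text
clock: 9.1
eef_pos: [596.5, 250.5, 69.7]
tool_rot: [-3.141, -0.0, -0.169]
force: [-1.1, -0.3, 4.0]
width: 41.3
gripper_force: 61.1
```

Call:
move_arm([
  [0,0,0,0,0,-0.001,0.03],
  [0,0,0,0,0,0,0.03],
  [0,0,0,0,0,0,0.03],
])

```text
clock: 9.4
eef_pos: [596.6, 250.5, 69.7]
tool_rot: [-3.141, -0.001, -0.169]
force: [-2.5, -1.4, 9.9]
width: 41.2
gripper_force: 61.6
```

Call:
move_arm([
  [0,0,0,0,0,0.001,0.03],
  [0,0,0,0,0,0,0.044],
  [0,0,0,0,0,0,0.046],
  [0,0,0,0,0,0,0.05],
  [0,0,0,0,0,0,0.056],
])

```text
clock: 9.9
eef_pos: [596.3, 250.4, 69.0]
tool_rot: [3.141, 0.0, -0.169]
force: [0.8, -0.2, 0.1]
width: 56.0
gripper_force: 0.0
```

Call:
move_arm([
  [0,0,0,0,0,0,0.065],
  [0,0,0,0,0,0,0.075],
  [0,0,0,0,0,0,0.08],
  [0,0,0,0,0,0,0.08],
])

```text
clock: 10.3
eef_pos: [596.3, 250.5, 69.3]
tool_rot: [-3.142, -0.0, -0.169]
force: [-0.0, -0.4, -0.7]
width: 79.4
gripper_force: 0.0
```

Call:
move_arm([
  [0,0,0,0,0,0.01,0.08],
  [0,0,0,0,0,0.03,0.08],
  [0,0,0,0,0,0.04,0.08],
  [0,0,0,0,0,0.04,0.08],
  [0,0,0,0,0,0.04,0.08],
])

```text
clock: 10.8
eef_pos: [596.2, 250.3, 231.8]
tool_rot: [-3.141, -0.001, -0.169]
force: [0.5, 0.6, 1.1]
width: 79.9
gripper_force: 0.0
```

```bash
python3 - <<'E'
from h import *
s=telemetry.read_state();c=cal("wrist"); print(s["eef_pos"].round(1),s["force"].round(1))
im,d=eyes.get_image("wrist"); cv2.imwrite("pics/w5.png",im); W=cloud(c,d)
def near(x,y,r,z0,z1): return W[(np.hypot(W[...,0]-x,W[...,1]-y)<r)&(W[...,2]>z0)&(W[...,2]<z1)]
e=near(596,250,45,78,120);print("egg",e.min(0),e.max(0),(e.min(0)+e.max(0))/2)
d_=near(596,250,32,55,72);print("dish",d_.min(0),d_.max(0))
from scipy.optimize import least_squares
q=near(589,250,115,113,122); q=q[np.abs(np.hypot(q[:,0]-589,q[:,1]-250)-93)<6]
r=least_squares(lambda x:np.hypot(q[:,0]-x[0],q[:,1]-x[1])-x[2],[589,250,93],loss="soft_l1");print("rim",r.x,np.median(q[:,2]))
E
```

```text
[596.2 250.3 231.8] [0.5 0.6 1.1]
egg [569.50126456 229.79491953  85.94742766] [624.3793778  274.88418671 111.4167835 ] [596.94032118 252.33955312  98.68210558]
dish [583.04084693 225.8107352   62.11421172] [619.08763091 276.33746203  68.38972858]
rim [589.189159   251.35703056  95.15672262] 116.09091418498178
```

View pics/w5.png

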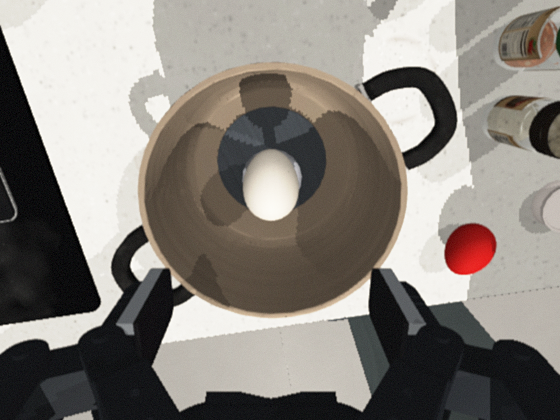

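The wrist view shows the egg lying level in the stand's dish at (272,185), released, at about (597,252) with its top at z 111. Next is the lid.

Call:
move_arm([
  [0,0,0,0.0006,-0.03,0,0.08],
  [0,0,0,0.0006,-0.042,0,0.08],
  [0,0,0,0.0006,-0.042,0,0.08],
  [0,0,0,0.0006,-0.042,0,0.08],
  [0,0,0,0.0006,-0.042,0,0.08],
])

```text
clock: 11.35
eef_pos: [599.3, 50.8, 230.1]
tool_rot: [-3.141, -0.001, -0.169]
force: [0.8, 0.0, -0.5]
width: 80.1
gripper_force: 0.0
```

Call:
move_arm([
  [0,0,0,0.0006,-0.042,0,0.08],
  [0,0,0,0.0006,-0.042,0,0.08],
  [0,0,0,0.0006,-0.042,0,0.08],
  [0,0,0,0.0006,-0.042,0,0.08],
  [0,0,0,0.0006,-0.042,0,0.08],
])

```text
clock: 11.85
eef_pos: [602.2, -159.3, 230.1]
tool_rot: [-3.142, -0.001, -0.169]
force: [0.5, 0.6, -0.4]
width: 79.9
gripper_force: 0.0
```

Call:
move_arm([
  [0,0,0,0.0006,-0.042,0,0.08],
  [0,0,0,0.0006,-0.03,0,0.08],
  [0,0,0,0,-0.018,0,0.08],
  [0,0,0,0,0,0,0.08],
])

```text
clock: 12.25
eef_pos: [602.7, -250.8, 229.6]
tool_rot: [3.14, -0.0, -0.173]
force: [0.4, -0.9, -0.9]
width: 80.0
gripper_force: 0.0
```

```bash
python3 - <<'E'
from h import *
from scipy.optimize import least_squares
s=telemetry.read_state();c=cal("wrist"); print(s["eef_pos"].round(1),s["qpos"].round(2))
im,d=eyes.get_image("wrist"); cv2.imwrite("pics/w6.png",im); W=cloud(c,d)
def near(x,y,r,z0,z1): return W[(np.hypot(W[...,0]-x,W[...,1]-y)<r)&(W[...,2]>z0)&(W[...,2]<z1)]
e=near(604,-249,30,50,70);print("knob",len(e),e.min(0),e.max(0),(e.min(0)+e.max(0))/2,np.median(e[:,2]))
print(cv2.minEnclosingCircle(e[:,:2].astype(np.float32)))
for n in["pot_lid"]:
    for r in finder.pinpoint("wrist",n)[:2]: print(n,r["confidence"],toW(c,r["location"]).round(1))
E
```

```text
[ 602.7 -250.8  229.6] [ 0.28  0.64  0.12  1.51 -0.08  1.   -1.32]
knob 944 [ 586.6244881  -262.87851999   50.02303114] [ 618.25478917 -231.4132657    57.41359366] [ 602.43963863 -247.14589284   53.7183124 ] 54.59431043410163
((602.3958740234375, -246.9445343017578), 15.942963600158691)
pot_lid 0.81 [ 601.3 -247.6   -4.3]
```

View pics/w6.png

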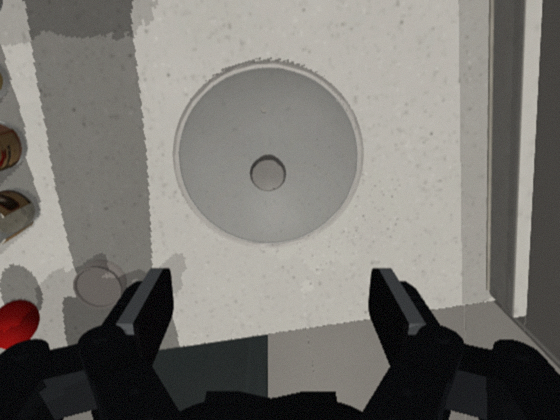

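The wrist view shows the lid centred at (269,152) with its knob at (268,173). That puts the knob at (602.5,-247) with its top at z 57, as stated, so I'm going down.

Call:
move_arm([
  [0,0,0,0,0.0035,-0.03,0.075],
  [0,0,0,0,0,-0.04,0.065],
  [0,0,0,0,0,-0.045,0.065],
  [0,0,0,0,0,-0.04,0.065],
  [0,0,0,0,0,-0.025,0.065],
])

```text
clock: 12.85
eef_pos: [602.6, -239.4, 46.3]
tool_rot: [-3.138, 0.004, -0.165]
force: [-0.4, 0.2, 0.7]
width: 64.8
gripper_force: 0.0
```

Call:
move_arm([
  [0,0,0,0,0,-0.01,0.065],
  [0,0,0,0,0,-0.006,0.065],
  [0,0,0,0,0,0,0.065],
  [0,0,0,0,0,0,0.065],
])

```text
clock: 13.25
eef_pos: [604.8, -244.0, 34.9]
tool_rot: [3.141, -0.003, -0.168]
force: [-0.1, -0.7, 0.2]
width: 65.0
gripper_force: 0.0
```

Call:
move_arm([
  [0,0,0,-0.001,-0.002,-0.003,0.065],
  [0,0,0,0,0,0,0.065],
  [0,0,0,0,0,0,0.065],
])

```text
clock: 13.55
eef_pos: [602.6, -246.4, 30.8]
tool_rot: [3.141, -0.001, -0.169]
force: [-0.7, 0.6, -1.5]
width: 65.1
gripper_force: 0.0
```

Call:
move_arm([
  [0,0,0,0,0,0,0.05],
  [0,0,0,0,0,0,0.04],
  [0,0,0,0,0,0,0.035],
  [0,0,0,0,0,0,0.03],
  [0,0,0,0,0,0,0.02],
])

```text
clock: 14.05
eef_pos: [602.5, -247.2, 31.0]
tool_rot: [3.14, -0.001, -0.17]
force: [-0.5, -1.6, 4.6]
width: 26.8
gripper_force: 58.6
```

Call:
move_arm([
  [0,0,0,0,0,0,0.02],
  [0,0,0,0,0,0,0.02],
  [0,0,0,0,0,0,0.02],
  [0,0,0,0,0,0,0.02],
])

```text
clock: 14.45
eef_pos: [602.5, -247.2, 31.0]
tool_rot: [3.14, -0.001, -0.17]
force: [-1.6, -2.3, 5.7]
width: 26.8
gripper_force: 58.6
```

Call:
move_arm([
  [0,0,0,0,0,0.004,0.02],
  [0,0,0,0,0,0.008,0.02],
  [0,0,0,0,0,0.012,0.02],
  [0,0,0,0,0,0.015,0.02],
  [0,0,0,0,0,0.015,0.02],
])

```text
clock: 14.95
eef_pos: [602.7, -245.9, 85.8]
tool_rot: [-3.141, -0.0, -0.169]
force: [-0.2, 0.0, -2.6]
width: 27.3
gripper_force: 59.2
```

Call:
move_arm([
  [0,0,0,0,0,0.02,0.02],
  [0,0,0,0,0,0.02,0.02],
  [0,0,0,0,0,0.02,0.02],
  [0,0,0,0,0,0.02,0.02],
  [0,0,0,0,0,0.01,0.02],
])

```text
clock: 15.45
eef_pos: [603.6, -246.5, 177.6]
tool_rot: [3.141, -0.004, -0.169]
force: [0.3, -0.7, -3.2]
width: 26.8
gripper_force: 59.3
```

Call:
move_arm([
  [0,0,0,0,0,0.005,0.02],
  [0,0,0,0,0,0,0.02],
  [0,0,0,0,0,0,0.02],
])

```text
clock: 15.75
eef_pos: [601.9, -245.7, 178.5]
tool_rot: [-3.141, 0.002, -0.169]
force: [-0.2, 0.9, -4.5]
width: 27.0
gripper_force: 59.3
```

```bash
cat > lid.py <<'E'
from h import *
import sys
s=telemetry.read_state(); print(s["eef_pos"].round(1),s["tool_rot"].round(3),s["force"].round(1),s["torque"].round(2),s["width"])
x,y,z=s["eef_pos"]
ims=[]
for n in ["scene","top","wrist"]:
    c=cal(n); im,d=eyes.get_image(n); W=cloud(c,d); ims.append(im)
    for r in finder.pinpoint(n,"pot_lid")[:1]: print(n,round(r["confidence"],2),toW(c,r["location"]).round(1))
    # glass lid rim band: ring 88..100 mm from axis within +-25mm of expected rim height
    rr=np.hypot(W[...,0]-x,W[...,1]-y)
    m=(rr>45)&(rr<102)&(np.abs(W[...,2]-(z-22))<30); p=W[m]
    if len(p)<200: print(n,"few",len(p)); continue
    # dome: z = z0 + a dx + b dy + k r^2
    X=p-[x,y,0]; A=np.c_[np.ones(len(p)),X[:,0],X[:,1],(X[:,:2]**2).sum(1)]
    w=np.ones(len(p),bool)
    for _ in range(5):
        k=np.linalg.lstsq(A[w],p[w,2],rcond=None)[0]; w=np.abs(A@k-p[:,2])<4
    print(n,len(p),w.sum(),"z0",k[0].round(1),"rim z",(k[0]+k[3]*97**2).round(1),"slope",k[1:3].round(4),"lo/hi xy",np.percentile(p[w],[.5,99.5],0)[:,:2].round(0).tolist())
a=ims[0][60:340,130:460]; a=cv2.resize(a,(495,420)); b=cv2.resize(ims[2],(300,225)); o=np.zeros((420,795,3),np.uint8);o[:,:495]=a;o[:225,495:]=b
cv2.imwrite(sys.argv[1],o)
E
python3 lid.py pics/lid1.png
```

```text
[ 601.9 -245.7  178.5] [-3.141e+00  2.000e-03 -1.690e-01] [-0.2  0.9 -4.5] [-0.02  0.   -0.05] 27.012397926720514
scene 0.58 [ 605.6 -247.9  143.7]
scene 1363 1358 z0 173.1 rim z 147.3 slope [-0.0112  0.0168] lo/hi xy [[505.0, -325.0], [680.0, -149.0]]
top 0.77 [ 603.6 -247.3  142.6]
top 3408 3181 z0 174.2 rim z 148.2 slope [0.0006 0.0144] lo/hi xy [[509.0, -288.0], [697.0, -151.0]]
wrist 0.61 [ 604.7 -245.8  144.1]
wrist 68918 68900 z0 173.6 rim z 147.7 slope [-0.0025  0.0193] lo/hi xy [[513.0, -337.0], [696.0, -152.0]]
```

View pics/lid1.png

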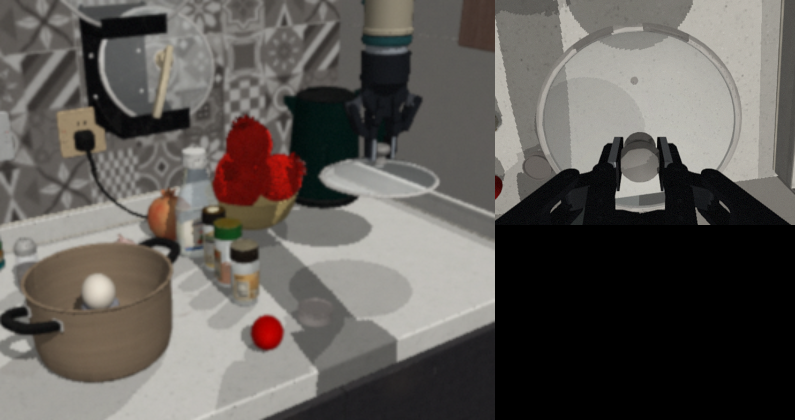

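The lid hangs level, at about (380,177) in the scene crop, with its rim at z ~147 and within about 1° on all three cameras. The jars are untouched. I'm carrying it across with about 40 mm clearance.

Call:
move_arm([
  [0,0,0,0,0.01,0.005,0.02],
  [0,0,0,0,0.02,0.005,0.02],
  [0,0,0,0,0.03,0,0.02],
  [0,0,0,0,0.03,0,0.02],
  [0,0,0,0,0.03,0,0.02],
])

```text
clock: 16.55
eef_pos: [602.5, -123.9, 189.8]
tool_rot: [-3.141, -0.0, -0.168]
force: [0.2, 0.9, -3.8]
width: 26.9
gripper_force: 59.4
```

Call:
move_arm([
  [0,0,0,0,0.03,0,0.02],
  [0,0,0,0,0.03,0,0.02],
  [0,0,0,0,0.03,0,0.02],
  [0,0,0,0,0.03,0,0.02],
  [0,0,0,0,0.03,0,0.02],
])

```text
clock: 17.05
eef_pos: [602.3, 26.3, 189.8]
tool_rot: [-3.141, -0.0, -0.168]
force: [2.0, -0.8, -4.4]
width: 26.7
gripper_force: 59.4
```

Call:
move_arm([
  [0,0,0,-0.002,0.03,0,0.02],
  [0,0,0,-0.002,0.03,0,0.02],
  [0,0,0,-0.002,0.03,0,0.02],
  [0,0,0,-0.002,0.03,0,0.02],
  [0,0,0,-0.002,0.03,0,0.02],
])

```text
clock: 17.55
eef_pos: [591.9, 176.2, 189.8]
tool_rot: [-3.141, -0.0, -0.168]
force: [0.2, -0.5, -3.5]
width: 26.9
gripper_force: 59.4
```

Call:
move_arm([
  [0,0,0,-0.002,0.03,0,0.02],
  [0,0,0,-0.001,0.025,0,0.02],
  [0,0,0,0,0.015,0,0.02],
  [0,0,0,0,0.006,0,0.02],
  [0,0,0,0,0,0,0.02],
])

```text
clock: 18.05
eef_pos: [589.4, 250.3, 189.3]
tool_rot: [3.141, -0.0, -0.168]
force: [0.2, 0.5, -3.6]
width: 27.1
gripper_force: 59.4
```

Call:
move_arm([
  [0,0,0,0,0,0,0.02],
  [0,0,0,0,0,0,0.02],
])

```text
clock: 18.25
eef_pos: [590.0, 247.8, 189.4]
tool_rot: [3.14, -0.0, -0.171]
force: [-0.5, 0.1, -3.7]
width: 27.1
gripper_force: 59.4
```

```bash
python3 lid.py pics/lid2.png
```

```text
[590.  247.8 189.4] [ 3.14  -0.    -0.171] [-0.5  0.1 -3.7] [ 0.01  0.   -0.02] 27.10935848763785
scene 0.9 [593.4 248.8 157.4]
scene 2637 2636 z0 184.5 rim z 158.6 slope [-0.0077  0.0148] lo/hi xy [[493.0, 158.0], [655.0, 343.0]]
top 0.66 [589.8 249.6 153.3]
top 3526 3311 z0 185.1 rim z 159.4 slope [0.0025 0.0159] lo/hi xy [[497.0, 156.0], [684.0, 291.0]]
wrist 0.84 [590.6 251.  156.2]
wrist 68736 68716 z0 184.6 rim z 158.7 slope [-0.0029  0.0258] lo/hi xy [[500.0, 158.0], [684.0, 343.0]]
```

View pics/lid2.png

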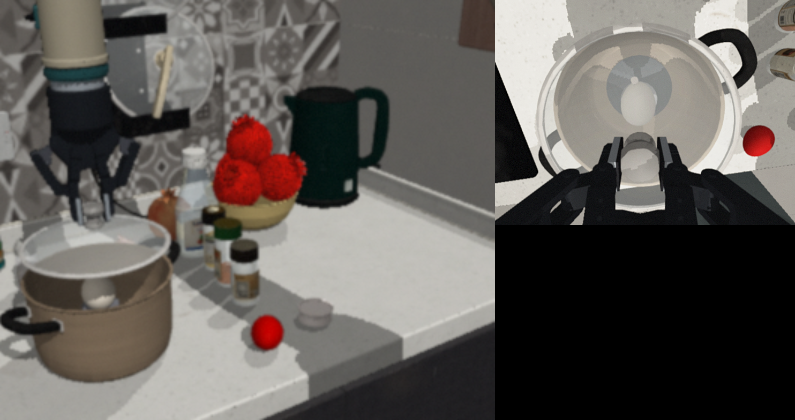

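The lid is level and centred over the pot at about (590,250.5), with its rim at z ~158.5, and the jars and bottle haven't moved. I'm lowering it 20 mm to leave a 2 cm gap.

Call:
move_arm([
  [0,0,0,-0.001,0,-0.005,0.02],
  [0,0,0,0,0,-0.005,0.02],
  [0,0,0,0,0,-0.005,0.02],
  [0,0,0,0,0,-0.004,0.02],
  [0,0,0,0,0,-0.001,0.02],
])

```text
clock: 19.05
eef_pos: [588.1, 249.9, 168.4]
tool_rot: [3.141, 0.001, -0.169]
force: [-1.0, -0.1, -2.8]
width: 27.4
gripper_force: 59.4
```

Call:
move_arm([
  [0,0,0,0,0,0,0.02],
  [0,0,0,0,0,0,0.02],
  [0,0,0,0,0,0,0.02],
  [0,0,0,0,0,0,0.02],
])

```text
clock: 19.45
eef_pos: [588.7, 250.0, 169.6]
tool_rot: [-3.141, -0.0, -0.169]
force: [-0.3, 0.8, -3.9]
width: 27.0
gripper_force: 59.4
```

```bash
python3 lid.py pics/lid3.png
```

```text
[588.7 250.  169.6] [-3.141 -0.    -0.169] [-0.3  0.8 -3.9] [ 0.04 -0.05 -0.  ] 26.962397041426833
scene 0.67 [591.7 249.1 132.9]
scene 2721 2708 z0 164.6 rim z 138.8 slope [-0.0081  0.0161] lo/hi xy [[492.0, 160.0], [655.0, 345.0]]
top 0.84 [590.3 249.7 135. ]
top 3496 3178 z0 165.4 rim z 139.4 slope [0.0022 0.0136] lo/hi xy [[495.0, 156.0], [683.0, 292.0]]
wrist 0.86 [589.8 255.3 132.7]
wrist 68869 68846 z0 164.7 rim z 138.7 slope [-0.0021  0.0187] lo/hi xy [[499.0, 159.0], [683.0, 344.0]]
```

```bash
python3 -c "
from cell import ctrl; print(ctrl.finish_job())"
```

```text
the job is handed in; nothing more can be done
None
```

The egg is on the stand's dish inside the pot and released, and the arm is holding the lid level (within about 1°) and centred (within about 2 mm), about 2 cm above the rim; no jar or bottle was seen to move, and the job is handed in.

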